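Lock the slit box on its guide plate

TASK

First push the slit box along its guide until it is fully home against the end stop. Then, with the cam lever still up, wind the wing nut down (clockwise from above) until the clamp's sprung foot just touches the box's base flange, and last throw the cam lever over until it lies fully down, so that the clamp holds the box with the right force. Leave the other things on the table and on the plate where they are.

Things in the scene. Friction and masses are not known exactly. Their poses are not given: they have to be found in the camera images.
- guide_plate: Aluminium plate 175 x 252 x 12 mm fixed to the table. Origin on the table under the centre of the slit box's home place; plate spans x -95..80, y -62..190 mm. Two low rails along x guide the box (tops 20 mm up, 1.6 mm play a side); a stop bar 32 mm high crosses their +x end: home is +x. The strap clamp lies along y at x = 0: foot at y = 28, vertical stud and nut at y = 80, lever pin at y = 146 mm.
- stop_face (a point): Middle of the stop bar's face that the box's end comes to rest on; axes as the plate's.
- slit_box: Loose aluminium slit box, 0.4 to 0.7 kg, between the rails, 16 to 40 mm short of the stop. Origin: centre of its underside, 12 mm above the table. Base flange 110 x 90 x 12 mm (top 24 mm above the table); on it a housing 80 x 48 x 46 mm (y -43..5) with three studs to 81 mm above the table and a steel window disc 34 mm in diameter, 6 mm thick, on both end faces. Slides under the clamp's foot.
- box_end (a point): Middle of the box's +x flange end; home when it meets stop_face (same x in the plate's frame).
- box_push (a point): Centre of the outer face of the window disc on the box's -x end, 48 mm above the table: push here along the plate's +x. Sliding takes 2 to 8 N.
- nut (a joint): Wing nut angle, rad, 0 to 6.5, growing clockwise from above (screwing down). Stays where left; 0.12 N m turns it. 1 rad lowers the nut 0.64 mm and the foot 1.14 mm. With the lever up the foot is 4 mm above the flange at reading 0 and just touches it at 3.5. Starts at 0.4 to 1.8. May be regripped as often as needed. At reading 0 the grip bar lies along the plate's x.
- nut_grip (a point): On the nut's vertical axis, 88 mm above the table, where to grip it: its two wings form one upright flat bar 46 mm long, 10 mm thick, 77 to 98 mm above the table. This point's x axis runs along the bar: pinch the 10 mm thickness, fingers closing along its y. Below: a hub 24 mm in diameter on the strap (34 mm wide, top about 62 mm above the table).
- lever (a joint): Cam lever angle, rad: 0 = up (the start; 4 degrees from upright, leaning away from the nut), 1.55 = fully down, nearly level and pointing along the plate's +y. Self-locking spiral cam: the lever stays where it is put. With the nut set right it takes up to 0.4 N m (6 N at lever_grip). As the strap tilts with it, the lever turns 0.93 rad in the room per rad of reading.
- lever_pivot (a point): Lever pin, 49 mm above the table with the lever up; rises 7 mm as the lever goes down. The lever swings about the plate's x direction through it.
- lever_grip (a point): Middle of the lever's grip, 74 mm from the pin: a bar 14 mm wide (along the plate's x) and 10 mm thick, which ends 90 mm from the pin and runs on towards the pin. About 123 mm above the table with the lever up, 63 mm when down. It can be pinched from above or pushed over and down with the fingertips.
- foot_tip (a point): Lowest point of the sprung rubber foot (a half-round bar 30 mm wide along the plate's x, 20 mm in diameter) under the strap's nose, which comes down on the box's base flange. Spring and rubber together give 5 to 6 N per mm; set right, the locked foot presses with about 30 N.
- foot: The sprung foot itself, hanging from the strap's nose; origin at the centre of its half-round bar, 10 mm above foot_tip.
- hex_key: Loose L-shaped hex key, 100 x 22 mm, on the plate near the lever; leave it.
- thumb_screw: Loose thumb screw, 18 mm in diameter, 22 mm tall, standing on the plate; leave it.
- driver: Screwdriver 170 mm long on the table; leave it.
- mirror_mount: Mirror mount 50 x 50 mm, 90 mm tall, on the table; leave it.
- post_holder: Post in its holder, 48 mm in diameter, 103 mm tall, on the table; leave it.
- spare_strap: Spare clamp strap 100 x 30 x 12 mm on the table; leave it.
- solvent: White bottle 56 mm in diameter, 140 mm tall, on the table; leave it.
- screw_tray: Grey tray 100 x 140 x 28 mm on the table; leave it.
Mind the look-alikes: they are no part of the job. What is shaped like the slit_box but turquoise is not meant.

How it is judged:
By the outcome, as a careful person would: the job done as asked, in the order asked, and still so for the second after the job is handed in, with the robot touching nothing.
It also fails if it takes over 69 s, if anything falls off the work surface, if the arm or the gripper's body presses on something with over 40 N, if the wrist force passes 120 N, or if a joint passes its speed limit or range.

ROBOT

A 6-joint arm with a two-finger parallel gripper is mounted at the origin on the work surface. World frame = base frame: x ahead of the robot, y to its left, z up, the work surface at z = 0. Lengths are in mm, angles in rad, forces in N, time in s.
With the tool pointing down it reaches from about 350 to 775 mm from the base axis. Payload 7.3 kg.
Tool frame: the origin (TCP) lies on the centre line of the jaws, within the pads' length; the fingertips stand 22 mm ahead of it and the grasp point (between the pads) lies 3 mm ahead of it; z points along the fingers, y is the direction in which the jaws open and shut (so a half turn about z gives the same grasp; the last joint's range is limited). The gripper opens to 92 mm and grips with 3 to 60 N. Pads are 19 mm wide; open, the fingers measure 130 mm over their backs; the gripper's body (75 mm by 190 mm) begins 47 mm behind the grasp point.
Start: joints at [1.107, 0.342, 1.524, -0, 1.275, -0.146], TCP at [164.035, 498.734, 248.741] pointing down, gripper open.
Joint ranges: [-2.53, 2.53], [-0.77, 2.02], [0.04, 2.7], [-1, 4.14], [0.28, 2.66], [-3.11, 3.11]. Speed limits (rad/s): [2.57, 2.57, 3.14, 3.14, 3.14, 3.14].

INTERFACE

Orientations are given as [roll, pitch, yaw] about the fixed x, y, z axes, in that order (R = Rz(yaw) Ry(pitch) Rx(roll)).
In Python, from plant import get_obs, capture, bot, spot_in gives the robot as it stands.
- The arm moves only by the shell command python3 -m handwheel 'ROWS' [OPENING]. ROWS is JSON, a list of rows, each a list of 2 entries, a list of its own where there are three numbers: the shift along the world's x, y, z in mm, then the turn, a rotation vector about the world's x, y, z in rad. In form: [[[x, y, z], [wx, wy, wz]], ...]. A call has 1 to 12 rows; each row shifts and turns the commanded pose from where the row before left it; what a row does not reach is not made up. A row lasts 1/8 s, in which the tool goes at most 62.5 mm and 10.7 degrees, less where a joint would pass 70% of its speed; a pose out of reach is approached as far as the arm can. A call is refused whole if a number of a shift passes 62.5 or a number of a turn 0.188, either way. A call with a gripper value outside its range is refused whole. OPENING is the closure, from 0 (fully open) to 1 (shut), set as the call begins (- or left out, the last holds). The fingers move at their own pace and stop on an object; the grip force is fixed at half the most. Time passes only in rows, so rows that do not move let the fingers close. It gives the time, the measured TCP pose, the force and the opening at its end, in the units of the state.
- get_obs(): the state, without advancing time (a new reading comes with each control period).
- capture(name): name is "scene" or "top" or "wrist"; returns a dict with "img" (480x640x3 uint8, red, green, blue), "fx", "fy", "cx", "cy" (pixels), "cam_to_world" (4x4, takes a point from camera to world coordinates). Camera axes: x right, y up, looking along -z (the intrinsics and any distortion apply to the point x, -y, -z); pixel columns grow to the right and rows downward; lengths in mm; the calibration is good to about 2 mm. A picture is of the moment at which its call begins. There is no depth.
- bot.close_job(): hands the job in, once; it reports no verdict.
Trained networks look in the newest picture that a camera, given by its name, has taken for a name from the list of things; names that differ only in an ending like _2 or _b are one class to them, and where a whole thing is asked for, a point or a joint stands for the part that bears it (a point fixed in the world has none). Each returns a list of dicts, best first, with "score" (0 to 1); they miss things now and then, are a little off and sometimes report something else, mostly with a low value. They report only what shows in the picture. A call takes as long as a camera call. They do not tell look-alikes from the thing itself.
- spot_in(thing, camera): "xyz" ([x, y, z] in mm, in the coordinates of the camera as it stood for that picture, good to about 4 mm: the middle of the surface that is visible of it).
The state is a dict: "time": time; "joint_positions": joint angles; "dq": joint speeds; "tau": joint torques, N m; "tool_pos": TCP position; "tcp_rot": TCP orientation; "contact_force": force on the tool from outside, world axes, zero at the start; "moment": the same for the moment, N m; "grip_width": finger opening in mm.
Only numpy, scipy, OpenCV 4.12 (cv2) and the standard library are available. Lean on these libraries where they do the work, as an engineer would, in place of code of your own. Each camera call takes 0.05 s, during which the arm holds its last target. There are 200 camera calls.

## Working session

There is one attempt and no reset: what is moved stays moved. The work goes in short steps, Python scripts to look and compute and a shell command to move; the robot and the scene stay as the last step left them, time stands still between calls to the robot, and variables do not carry over. Pictures are saved under pics/ and viewed, about 8 in all and at most 12, crops included, and the job is handed in when it is done.

```bash
mkdir -p pics; ls; cat > h.py <<'E'
import numpy as np, cv2
from plant import get_obs, capture, bot, spot_in
def look(cam,names,fn=None):
    c=capture(cam); T=np.array(c["cam_to_world"])
    if fn: cv2.imwrite("pics/"+fn,c["img"][:,:,::-1])
    out={}
    for n in names:
        for d in spot_in(n,cam)[:3]:
            p=np.array(d["xyz"]); w=T[:3,:3]@p+T[:3,3]
            print(cam,n,round(d["score"],2),np.round(w,1)); out.setdefault(n,[]).append(w)
    return c,out
def proj(c,P):
    T=np.array(c["cam_to_world"]); p=T[:3,:3].T@(np.array(P,float)-T[:3,3])
    return c["cx"]+c["fx"]*p[0]/-p[2], c["cy"]-c["fy"]*p[1]/-p[2]
def ray(c,u,v,z):
    T=np.array(c["cam_to_world"]); d=T[:3,:3]@np.array([(u-c["cx"])/c["fx"],-(v-c["cy"])/c["fy"],-1])
    o=T[:3,3]; return o+d*(z-o[2])/d[2]
E
python3 - <<'E'
from h import *
N=["guide_plate","stop_face","slit_box","box_end","box_push","nut_grip","lever_pivot","lever_grip","foot_tip","hex_key","thumb_screw"]
c,_=look("top",N,"top.png"); print([k for k in c], c["fx"])
look("scene",N,"scene.png")
print(get_obs())
E
```

```text
pics
top guide_plate 0.87 [546.5 -56.9  12.8]
top guide_plate 0.33 [654.4 407.5   0.8]
top stop_face 0.84 [552.  -58.   11.3]
top stop_face 0.27 [ 510.  -146.2   55.1]
top slit_box 0.89 [ 506.6 -145.9   55.6]
top slit_box 0.85 [ 729.3 -236.3   31.8]
top slit_box 0.79 [ 328.9 -178.4   11.4]
top box_end 0.86 [528.  200.6  21.9]
top box_end 0.79 [347.9  99.3  13.7]
top box_end 0.7 [ 509.3 -148.5   55.2]
top box_push 0.97 [ 507.2 -145.2   52.7]
top box_push 0.9 [351.1  97.6  12.5]
top box_push 0.78 [ 731.4 -233.2   32. ]
top nut_grip 0.62 [546.4 -60.9  92.8]
top lever_grip 0.51 [546.8   2.7  66. ]
top foot_tip 0.38 [ 667.6 -397.6   96.5]
top hex_key 0.59 [494.4 -19.7  16.5]
['img', 'fx', 'fy', 'cx', 'cy', 'cam_to_world'] 517.596007006614
scene guide_plate 0.75 [573.4 -73.5  16.3]
scene guide_plate 0.45 [563.9   2.4  77.9]
scene stop_face 0.8 [569.6 -73.5  10.5]
scene stop_face 0.23 [558.9  -0.8  80.7]
scene slit_box 0.87 [ 748.3 -244.3   17. ]
scene slit_box 0.81 [372.1  73.   27. ]
scene slit_box 0.72 [ 365.1 -204.8   35.6]
scene box_end 0.92 [ 742.9 -246.1   17.3]
scene box_end 0.92 [5
[... 436 characters left out ...]
 thumb_screw 0.46 [595.6 -22.5  20.3]
{'time': 1.2, 'joint_positions': array([ 1.10697587e+00,  3.41965364e-01,  1.52410228e+00, -4.71142781e-06,
        1.27537775e+00, -1.45993085e-01]), 'dq': array([-0.00039495,  0.00131686, -0.00310539,  0.00028317,  0.00035405,
        0.00024901]), 'tau': array([ 3.96896103e-04, -4.31138957e+01, -2.44481510e+01,  7.19148712e-02,
        4.80549177e-02,  2.82430318e-05]), 'tool_pos': array([164.05067139, 498.73318902, 248.75770337]), 'tcp_rot': array([3.14144762e+00, 2.58820345e-05, 2.82376665e+00]), 'contact_force': array([ 0.13564087,  0.34944883, -0.6347537 ]), 'moment': array([-0.005728  , -0.0121369 , -0.02675106]), 'grip_width': 91.83548318785759}
```

View pics/top.png

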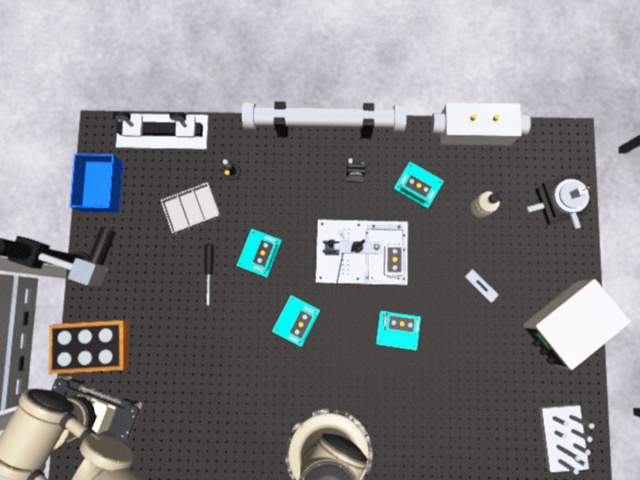

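View pics/scene.png

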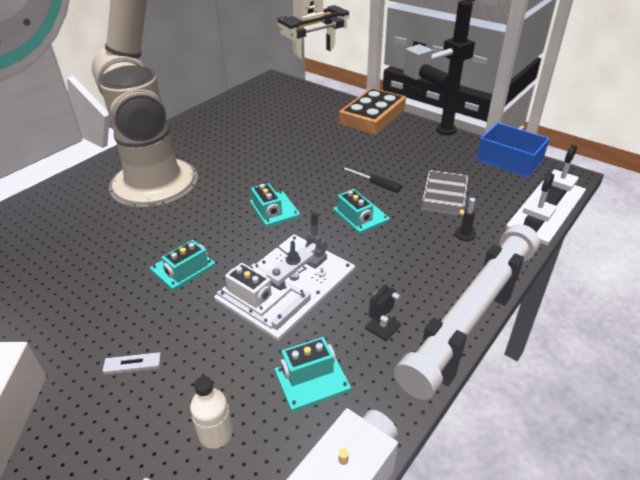

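The top view shows the white plate at px (317-408, 220-285), nearly square to the world, with its box at (395,260), the nut at (360,247) and the lever at (330,247). The turquoise boxes are look-alikes. In the scene view the lever is up at (315,225) and the nut is at (293,250). Next I move over the plate for a close look.

```bash
python3 -m handwheel '[[[29,-51,10],[0,0,0.029]],[[29,-51,10],[0,0,0.029]],[[29,-51,10],[0,0,0.029]],[[29,-51,10],[0,0,0.029]],[[29,-51,10],[0,0,0.029]],[[29,-51,10],[0,0,0.029]],[[29,-51,10],[0,0,0.029]],[[29,-51,10],[0,0,0.029]],[[29,-51,10],[0,0,0.029]],[[29,-51,10],[0,0,0.029]],[[29,-51,10],[0,0,0.029]],[[0,0,0],[0,0,0]]]'
python3 - <<'E'
from h import *
N=["guide_plate","stop_face","slit_box","box_end","box_push","nut_grip","nut","lever_pivot","lever_grip","foot_tip","hex_key","thumb_screw"]
c,_=look("wrist",N,"w1.png"); print(c["fx"],c["cam_to_world"])
o=get_obs();print(o["time"],o["tool_pos"],o["tcp_rot"],o["joint_positions"])
E
```

```text
time: 2.7
tool_pos: [484.4, -65.5, 358.5]
tcp_rot: [-3.141, 0.0, 3.138]
contact_force: [-0.9, 0.5, -0.0]
grip_width: 91.7
wrist guide_plate 0.62 [542.9 -52.8  14. ]
wrist stop_face 0.62 [536.6 -53.4  10.3]
wrist slit_box 0.96 [357.9  80.3  51.5]
wrist slit_box 0.9 [ 334.8 -178.6   38.2]
wrist slit_box 0.82 [526.1 180.4  51. ]
wrist box_end 0.94 [349.4  82.6  49.8]
wrist box_end 0.78 [ 505.7 -148.    65.3]
wrist box_end 0.76 [ 334.1 -174.5   33.6]
wrist box_push 0.82 [347.1  86.1  51.8]
wrist box_push 0.74 [ 744.  -211.5   56.1]
wrist box_push 0.71 [ 507.3 -152.2   60.1]
wrist nut_grip 0.83 [550.5 -67.1  85.9]
wrist nut 0.97 [549.3 -71.2  89. ]
wrist lever_grip 0.61 [545.8   3.6  82.2]
wrist foot_tip 0.48 [ 538.5 -116.6   37.9]
wrist hex_key 0.53 [502.9 -21.2  16.9]
wrist thumb_screw 0.67 [592.4 -28.1  19.1]
wrist thumb_screw 0.66 [750.8 -61.9  76. ]
352.8039286621837 [[ 5.02428931e-03 -9.54542921e-01 -2.98031154e-01  4.03824173e+02]
 [ 9.99986977e-01  4.52883246e-03  2.35297184e-03 -6.53569476e+01]
 [-8.96279444e-04 -2.98039095e-01  9.54553243e-01  4.94470028e+02]
 [ 0.00000000e+00  0.00000000e+00  0.00000000e+00  1.00000000e+00]]
3.35 [482.98500691 -61.96981195 358.81680263] [ 3.14151596e+00  1.74172095e-04 -3.13991375e+00] [-2.85232041e-01  2.06379302e-01  1.40923435e+00  1.22974516e-04
  1.52583365e+00 -1.85771280e+00]
```

View pics/w1.png

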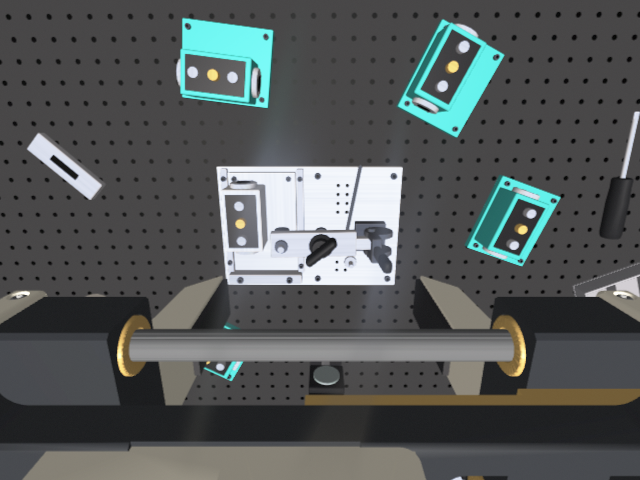

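```bash
python3 - <<'E'
import cv2
i=cv2.imread("pics/w1.png")[157:297,210:410]
cv2.imwrite("pics/w1c.png",cv2.resize(i,None,fx=4,fy=4,interpolation=cv2.INTER_CUBIC))
E
```

```text
(no output)
```

View pics/w1c.png

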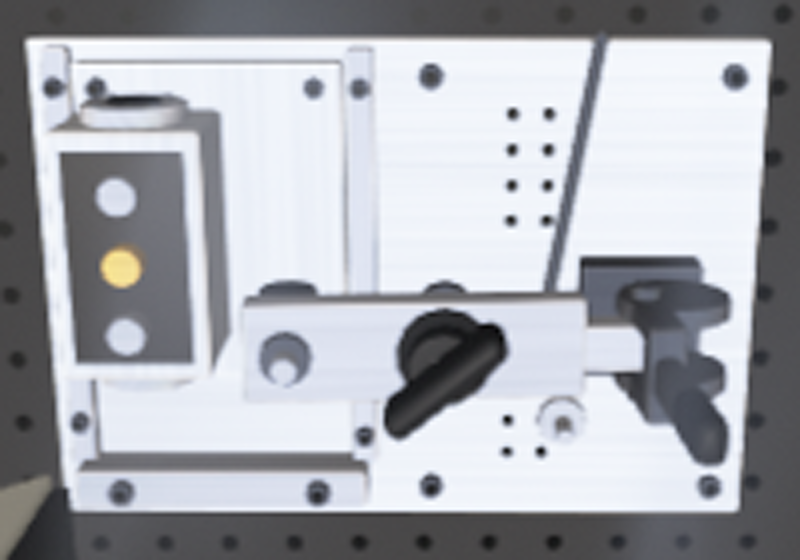

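```bash
cat > fit.py <<'E'
from h import *
c=dict(fx=352.8039,cam_to_world=[[ 5.02428931e-03,-9.54542921e-01,-2.98031154e-01,4.03824173e+02],[ 9.99986977e-01,4.52883246e-03,2.35297184e-03,-6.53569476e+01],[-8.96279444e-04,-2.98039095e-01,9.54553243e-01,4.94470028e+02],[0,0,0,1]])
d=capture("wrist"); c.update(fy=d["fy"],cx=d["cx"],cy=d["cy"]); print(d["fy"],d["cx"],d["cy"]); print(np.array(d["cam_to_world"])[:3,3])
c["cam_to_world"]=d["cam_to_world"]
E
python3 - <<'E'
from fit import *
from scipy.optimize import least_squares
def px(u,v): return (u+.5)/4-.5+210,(v+.5)/4-.5+157
for cc in [c]:
    W=np.array([ray(cc,*px(*p),12)[:2] for p in [(28,40),(771,40),(738,511),(75,511)]])
    M=np.array([(-95,-62),(-95,190),(80,190),(80,-62)],float)
    f=lambda t:((M@np.array([[np.cos(t[2]),np.sin(t[2])],[-np.sin(t[2]),np.cos(t[2])]])+t[:2])-W).ravel()
    s=least_squares(f,[540,-120,0]); t=s.x; print(t,np.round(s.fun,1))
    R=np.array([[np.cos(t[2]),np.sin(t[2])],[-np.sin(t[2]),np.cos(t[2])]])
    L=lambda p,z:(np.round(R@(ray(cc,*px(*p),z)[:2]-t[:2]),1))
    print("nut bar ends z98",L((397,408),98),L((495,338),98), "bar bottom end",L((398,432),77),L((492,378),77))
    print("box disc -x, z48",L((135,118),48),"flange -x edge",L((75,62),24),L((342,62),24),L((208,62),12))
    print("stop top edge",L((80,470),32),L((365,470),32))
    print("studs z81",L((116,197),81),L((121,268),81),L((126,336),81))
    print("lever tip z139",L((710,455),139))
E
```

```text
352.8039286621837 321.0769844907871 235.26298389700924
[402.4231968  -62.3331376  494.85872093]
[ 5.50714457e+02 -1.41628586e+02  1.74479584e-03] [-0.1 -0.2 -0.6  0.8  0.1  1.5  0.6 -2.1]
nut bar ends z98 [ 5.1 64.5] [-17.   93.8] bar bottom end [21.4 63.9] [ 3.2 93.7]
box disc -x, z48 [-74.3 -19.5] flange -x edge [-89.  -43.4] [-88.8  45. ] [-87.4  -1.4]
stop top edge [ 54.  -51.1] [54.2 50.3]
studs z81 [-56.  -19.5] [-34.  -19.5] [-12.2 -19.5]
lever tip z139 [  3.2 151.2]
```

```bash
python3 -m handwheel '[[[-7,-17,-43],[0,0,0]],[[-7,-17,-43],[0,0,0]],[[-7,-17,-43],[0,0,0]],[[-7,-17,-43],[0,0,0]],[[-7,-17,-43],[0,0,0]],[[-8,-15,-41],[0,0,0]],[[0,0,0],[0,0,0]],[[0,0,-20],[0,0,0]],[[0,0,-20],[0,0,0]],[[0,0,0],[0,0,0]],[[0,0,0],[0,0,0]]]' 1
python3 - <<'E'
from h import *
c,_=look("wrist",["slit_box","box_push"],"w2.png")
o=get_obs();print(o["tool_pos"],o["contact_force"],o["grip_width"]); 
E
```

```text
time: 4.78
tool_pos: [441.1, -162.4, 64.3]
tcp_rot: [-3.141, 0.002, -3.14]
contact_force: [-0.7, 0.1, -0.1]
grip_width: 0.6
wrist slit_box 0.64 [ 344.3 -181.3   59.4]
wrist slit_box 0.58 [499.7 -22.3  14.7]
wrist slit_box 0.51 [ 476.4 -161.2   66.4]
wrist box_push 0.8 [ 474.  -161.9   66.3]
wrist box_push 0.71 [ 345.7 -177.5   57.8]
[ 440.73225737 -162.45742701   63.85708836] [-0.12018512 -0.54829559  0.14563586] 0.18814876561441837
```

View pics/w2.png

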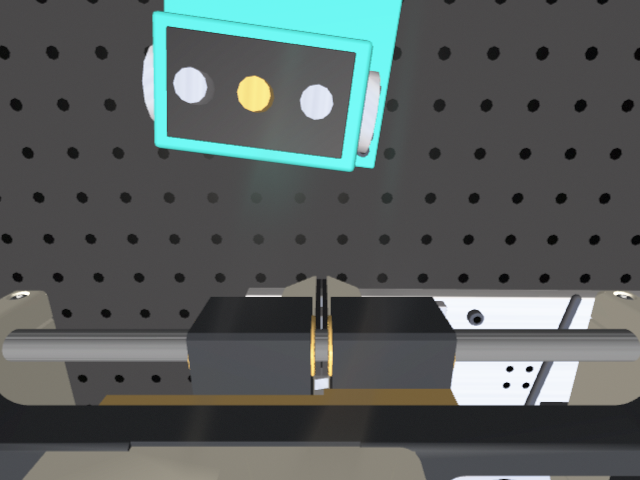

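The fingertips at px (322,290) are lined up in y with the disc, and the look-alike at (260,90) is clear. Now the push.

```bash
python3 -m handwheel '[[[6,0,-5],[0,0,0]],[[6,0,0],[0,0,0]],[[4,0,0],[0,0,0]],[[4,0,0],[0,0,0]],[[4,0,0],[0,0,0]],[[4,0,0],[0,0,0]],[[4,0,0],[0,0,0]],[[4,0,0],[0,0,0]],[[4,0,0],[0,0,0]],[[4,0,0],[0,0,0]]]'
python3 -m handwheel '[[[3,0,0],[0,0,0]],[[2,0,0],[0,0,0]],[[2,0,0],[0,0,0]]]'
```

```text
time: 6.18
tool_pos: [484.3, -162.2, 57.7]
tcp_rot: [3.141, 0.0, -3.14]
contact_force: [-2.1, 0.5, -0.3]
grip_width: 0.8
time: 6.55
tool_pos: [491.1, -162.2, 57.7]
tcp_rot: [3.141, -0.0, -3.14]
contact_force: [-2.1, 1.0, -1.0]
grip_width: 0.5
```

```bash
python3 -m handwheel '[[[1.5,0,0],[0,0,0]],[[1.5,0,0],[0,0,0]]]'
python3 -m handwheel '[[[1,0,0],[0,0,0]],[[1,0,0],[0,0,0]]]'
python3 -m handwheel '[[[1,0,0],[0,0,0]],[[0,0,0],[0,0,0]]]'
```

```text
time: 6.8
tool_pos: [494.1, -162.3, 57.7]
tcp_rot: [3.141, -0.0, -3.14]
contact_force: [-1.4, -0.3, -1.6]
grip_width: 0.4
time: 7.05
tool_pos: [494.5, -162.1, 57.7]
tcp_rot: [3.141, -0.004, -3.14]
contact_force: [-11.0, -0.4, 5.7]
grip_width: 0.5
time: 7.3
tool_pos: [494.5, -161.9, 57.7]
tcp_rot: [3.14, -0.005, -3.14]
contact_force: [-11.8, -1.8, 8.0]
grip_width: 0.4
```

```bash
python3 -m handwheel '[[[1.5,0,0],[0,0,0]],[[0,0,0],[0,0,0]]]'
python3 -m handwheel '[[[-10,0,0],[0,0,0]],[[-20,0,10],[0,0,0]],[[0,0,50],[0,0,0]],[[20,15,50],[0,0,0]],[[40,45,45],[0,0,0]],[[40,40,0],[0,0,0]],[[0,0,0],[0,0,0]],[[0,0,0],[0,0,0]],[[0,0,0],[0,0,0]]]' 0.5
python3 - <<'E'
from h import *
c,_=look("wrist",["nut_grip","lever_grip"],"w3.png")
np.save("w3.npy",np.array(c["cam_to_world"]))
o=get_obs();print(o["time"],o["tool_pos"],o["grip_width"],o["joint_positions"])
E
```

```text
time: 7.55
tool_pos: [494.6, -161.8, 57.8]
tcp_rot: [3.14, -0.008, -3.14]
contact_force: [-18.1, -2.3, 12.0]
grip_width: 0.2
time: 8.68
tool_pos: [561.2, -70.7, 205.0]
tcp_rot: [3.142, -0.0, -3.142]
contact_force: [0.8, -0.5, -0.1]
grip_width: 46.1
wrist nut_grip 0.65 [551.6 -67.3  93.1]
wrist lever_grip 0.93 [549.8   1.2  87.4]
8.825 [561.40296569 -70.70887582 205.1873396 ] 45.85081607003499 [-2.60765098e-01  4.52989265e-01  1.47643621e+00  8.08395448e-05
  1.21222007e+00 -1.83133407e+00]
```

View pics/w3.png

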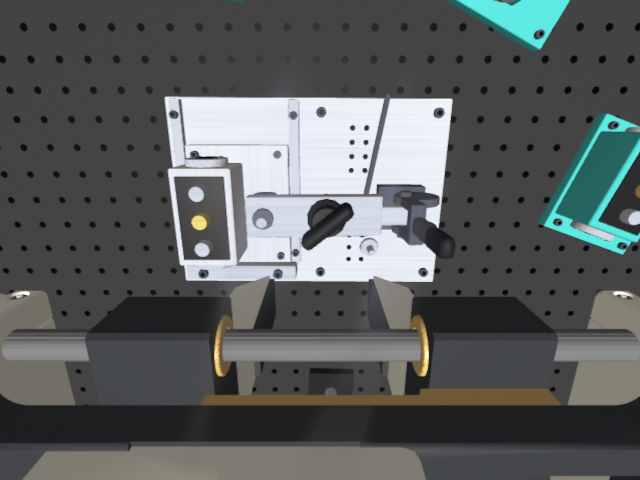

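```bash
cat > nutfit.py <<'E'
from h import *
from scipy.optimize import least_squares
def load(n):
    T=np.load(n+".npy"); i=cv2.imread(f"pics/{n}.png")
    return dict(fx=352.8039,fy=352.8039,cx=321.077,cy=235.263,cam_to_world=T),i
def plate(c,i,guess):
    g=cv2.cvtColor(i,cv2.COLOR_BGR2GRAY)
    P=cv2.cornerSubPix(g,np.array(guess,np.float32).reshape(-1,1,2),(4,4),(-1,-1),(3,50,.01)).reshape(-1,2)
    W=np.array([ray(c,*p,12)[:2] for p in P]); M=np.array([(-95,-62),(-95,190),(80,190),(80,-62)],float)
    f=lambda t:((M@np.array([[np.cos(t[2]),np.sin(t[2])],[-np.sin(t[2]),np.cos(t[2])]])+t[:2])-W).ravel()
    s=least_squares(f,[550,-142,0]); print("plate",np.round(s.x,3),np.round(s.fun,1),P.round(1).tolist()); return s.x
def L2W(t,p): 
    R=np.array([[np.cos(t[2]),-np.sin(t[2])],[np.sin(t[2]),np.cos(t[2])]]); return [*(R@np.array(p[:2])+t[:2]),p[2]]
def bar(c,t,th,dz=0):
    C,S=np.cos(-th),np.sin(-th)
    return [proj(c,L2W(t,(C*a-S*b,80+S*a+C*b,z+dz))) for z in(77,98) for a in(-23,23) for b in(-5,5)]
E
python3 - <<'E'
from nutfit import *
c,i=load("w3"); t=plate(c,i,[(167,98),(451,99),(433,281),(187,281)])
g=i.max(2); best=[]
roi=np.zeros(g.shape,np.uint8); cx,cy=map(int,proj(c,L2W(t,(0,80,88)))); cv2.circle(roi,(cx,cy),45,1,-1)
m=((g<45)&(roi>0)).astype(np.uint8)
for th in np.arange(0.2,2.2,0.01):
  for dx in range(-3,4):
   for dy in range(-3,4):
    q=np.zeros(g.shape,np.uint8); h=cv2.convexHull((np.array(bar(c,t,th))+[dx,dy]).round().astype(np.int32)); cv2.fillConvexPoly(q,h,1)
    best.append(((q&m).sum()/((q|m)).sum(),th,dx,dy))
best.sort(reverse=True); print(best[:4],m.sum())
_,th,dx,dy=best[0]
j=cv2.resize(i[90:290,160:460],None,fx=2.6,fy=2.6,interpolation=cv2.INTER_CUBIC)
for a in (th,):
    h=cv2.convexHull(np.array(bar(c,t,a)).astype(np.float32)); cv2.polylines(j,[((h-[160,90]+.5)*2.6).astype(np.int32)],True,(0,0,255),1)
F=[proj(c,L2W(t,(55*a,45*b,24))) for a,b in((1,1),(1,-1),(-1,-1),(-1,1))]
cv2.polylines(j,[((np.array(F)-[160,90]+.5)*2.6).astype(np.int32)],True,(0,200,0),1)
cv2.imwrite("pics/w3c.png",j)
print("nut axis world",L2W(t,(0,80,88)),"pivot",L2W(t,(0,146,49)))
E
```

```text
plate [ 5.51595e+02 -1.46841e+02 -8.00000e-03] [-0.3 -0.7 -0.4  0.7  0.5  0.7  0.3 -0.7] [[164.3000030517578, 96.30000305175781], [452.1000061035156, 98.4000015258789], [432.1000061035156, 281.29998779296875], [185.89999389648438, 280.1000061035156]]
[(np.float64(0.3385070214338507), np.float64(0.7800000000000005), 2, -2), (np.float64(0.3385070214338507), np.float64(0.7800000000000005), 1, -1), (np.float64(0.3385070214338507), np.float64(0.7800000000000005), 0, 0), (np.float64(0.3385070214338507), np.float64(0.7800000000000005), -1, 1)] 563
nut axis world [np.float64(552.2269062265925), np.float64(-66.84359172487812), 88] pivot [np.float64(552.7479221578993), np.float64(-0.845648253893188), 49]
```

View pics/w3c.png

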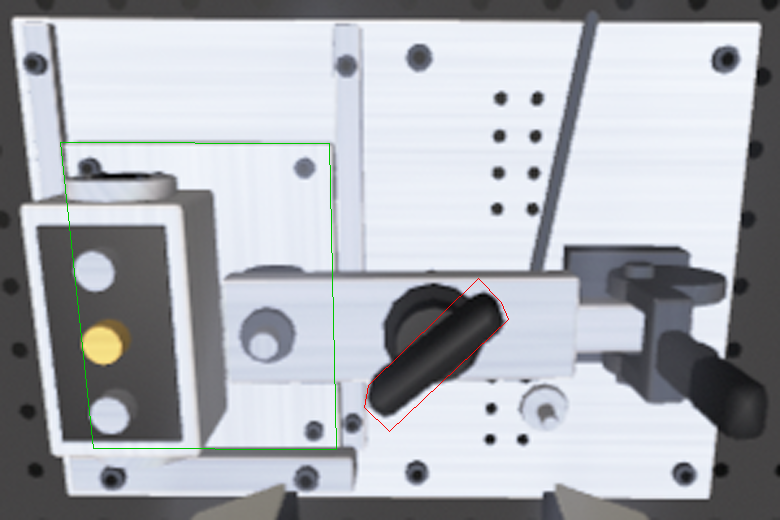

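```bash
python3 - <<'E'
from nutfit import *
c,i=load("w3"); t=np.array([551.6,-146.8,-0.008])
g=i.max(2); x0,y0=300,198
for thr in (45,60,70):
    m=np.zeros(g.shape,np.uint8); m[y0:252,x0:357]=(g[y0:252,x0:357]<thr)
    m=cv2.morphologyEx(m,cv2.MORPH_OPEN,np.ones((5,5),np.uint8))
    best=[]
    for th in np.arange(0.5,1.3,0.02):
      for dx in np.arange(-3,3.1,1):
       for dy in np.arange(-3,3.1,1):
        q=np.zeros(g.shape,np.uint8); h=cv2.convexHull((np.array(bar(c,t,th))+[dx,dy]).round().astype(np.int32)); cv2.fillConvexPoly(q,h,1)
        best.append((round((q&m).sum()/((q|m)).sum(),3),round(th,2),dx,dy))
    best.sort(reverse=True); print(thr,m.sum(),best[:3])
q=lambda u,v:((u+.5)/2.6-.5+160,(v+.5)/2.6-.5+90)
a=ray(c,*q(388,390),98);b=ray(c,*q(490,305),98); d=a-b; print(a,b,(a+b)/2,np.arctan2(d[1],d[0])-t[2])
for thr in(45,):
    print(g[205:252:2,300:357:3])
E
```

```text
45 290 [(np.float64(0.243), np.float64(0.64), np.float64(-1.0), np.float64(-2.0)), (np.float64(0.243), np.float64(0.64), np.float64(-1.0), np.float64(-3.0)), (np.float64(0.243), np.float64(0.64), np.float64(-2.0), np.float64(-1.0))]
60 831 [(np.float64(0.403), np.float64(0.76), np.float64(1.0), np.float64(-2.0)), (np.float64(0.403), np.float64(0.76), np.float64(0.0), np.float64(-1.0)), (np.float64(0.403), np.float64(0.76), np.float64(-1.0), np.float64(0.0))]
70 1226 [(np.float64(0.578), np.float64(0.76), np.float64(-2.0), np.float64(1.0)), (np.float64(0.577), np.float64(0.76), np.float64(-1.0), np.float64(0.0)), (np.float64(0.576), np.float64(0.76), np.float64(0.0), np.float64(-1.0))]
[559.82971337 -79.89391264  98.        ] [535.67153903 -51.98300345  98.        ] [547.7506262  -65.93845805  98.        ] -0.8493459879416854
[[234 233 233 233 134  55  53  46  37  28  36  42  45  34  23  23  19 181
  231]
 [229 229 229 226  58  55  45  32  30  29  23  23  38  22  23  28  29  80
  229]
 [232 232 232 186  58  50  34  49  71  74  58  38  22  25  30  40  44  29
  233]
 [232 233 233  75  5
[... 981 characters left out ...]
  60  48  43  54  84 185 216 214 212 193 209
  212]
 [209  44  44  52  60  67  60  48  42 148 208 245 245 245 245 245 202 245
  245]
 [193  45  52  60  67  62  48  43 164 246 247 247 247 247 247 247 247 247
  247]
 [186  52  60  67  65  52  46 137 245 245 245 245 245 245 246 245 246 246
  246]
 [172  56  66  68  55  47 114 245 245 245 245 245 245 245 245 245 245 245
  245]
 [197  57  67  56  47  63 246 246 245 245 245 245 245 245 245 245 105 240
  245]
 [201 158  53  50  65 246 246 247 247 246 247 247 247 247 246 247  33 208
  247]
 [214 246 139  99 224 246 246 246 246 246 246 246 246 246 246 246 173 245
  246]
 [217 245 245 246 246 246 246 246 246 246 246 246 246 246 246 246 246 246
  246]]
```

The box looks home: the green home outline matches its flange, and the flange end lies at the stop. The nut bar runs from crop (383,398) to (490,308), which puts the reading at about 0.85. Next I turn the jaws across it and come down.

```bash
python3 -m handwheel '[[[-2,1,-9],[0,0,-0.172]],[[-2,1,-9],[0,0,-0.172]],[[-2,1,-9],[0,0,-0.172]],[[-2,1,-9],[0,0,-0.172]],[[-2,0,-9],[0,0,-0.17]],[[0,0,0],[0,0,0]],[[0,0,-20],[0,0,0]],[[0,0,-20],[0,0,0]],[[0,0,-20],[0,0,0]],[[0,0,0],[0,0,0]],[[0,0,0],[0,0,0]]]'
```

```text
time: 10.2
tool_pos: [552.4, -66.1, 101.1]
tcp_rot: [3.141, 0.001, 2.286]
contact_force: [-0.1, 0.4, -0.7]
grip_width: 46.0
```

```bash
python3 -m handwheel '[[[0,0,-1],[0,0,0]],[[0,0,0],[0,0,0]],[[0,0,0],[0,0,0]],[[0,0,0],[0,0,0]],[[0,0,0],[0,0,0]]]' 1; python3 -c "
from h import *
o=get_obs();print(o['tool_pos'],o['contact_force'],o['moment'],o['grip_width'],o['tcp_rot'])"
```

```text
time: 10.82
tool_pos: [552.1, -66.3, 101.1]
tcp_rot: [3.141, 0.002, 2.285]
contact_force: [-4.7, -1.0, 13.5]
grip_width: 9.7
[552.10238429 -66.32945739 101.06420542] [-4.67575198 -1.01771386 13.49929733] [-0.25539973  0.83396763 -0.15259092] 9.740871343808859 [3.14105163e+00 1.93576326e-03 2.28495837e+00]
```

```bash
python3 -m handwheel '[[[0,0,2],[0,0,0]],[[0,0,0],[0,0,0]],[[0,0,-0.1],[0,0,-0.12]],[[0,0,-0.1],[0,0,-0.165]],[[0,0,-0.1],[0,0,-0.165]],[[0,0,-0.1],[0,0,-0.165]]]'
```

```text
time: 11.58
tool_pos: [552.1, -66.3, 100.8]
tcp_rot: [3.141, 0.001, 1.665]
contact_force: [1.2, -3.4, 0.2]
grip_width: 9.9
```

```bash
python3 -m handwheel '[[[0,0,-0.1],[0,0,-0.165]],[[0,0,-0.1],[0,0,-0.165]],[[0,0,-0.1],[0,0,-0.165]],[[0,0,-0.1],[0,0,-0.165]],[[0,0,-0.1],[0,0,-0.165]],[[0,0,-0.1],[0,0,-0.165]],[[0,0,-0.1],[0,0,-0.165]],[[0,0,-0.1],[0,0,-0.165]],[[0,0,-0.1],[0,0,-0.165]],[[0,0,-0.1],[0,0,-0.165]],[[0,0,-0.1],[0,0,-0.16]],[[0,0,0],[0,0,0]]]'; python3 -c "
from h import *
o=get_obs();print(o['tool_pos'],o['contact_force'],o['moment'],o['grip_width'],o['tcp_rot'],o['joint_positions'])"
```

```text
time: 13.08
tool_pos: [552.1, -66.4, 99.7]
tcp_rot: [3.141, -0.001, -0.139]
contact_force: [1.4, -4.9, -0.5]
grip_width: 9.9
[552.11134906 -66.40862063  99.6539905 ] [ 1.42377227 -4.85878479 -0.46399173] [-0.85947883 -0.02091648 -0.14498128] 9.856700500853893 [ 3.14073344e+00 -6.76821574e-04 -1.38794938e-01] [-2.57114009e-01  5.56514298e-01  1.62923597e+00 -9.47272127e-04
  9.55069087e-01  1.45302435e+00]
```

```bash
python3 -m handwheel '[[[0,0,-0.1],[0,0,-0.11]],[[0,0,-0.1],[0,0,-0.112]],[[0,0,0],[0,0,0]],[[0,0,0],[0,0,0]]]'; python3 -m handwheel '[[[0,0,0],[0,0,0]],[[0,0,0],[0,0,0]],[[0,0,25],[0,0,0]],[[0,0,40],[0,0,0]],[[-8,-4,50],[0,0,0.14]],[[0,0,0],[0,0,0.18]],[[0,0,0],[0,0,0.04]],[[0,0,0],[0,0,0]],[[0,0,0],[0,0,0]]]' 0.5
python3 - <<'E'
from h import *
c,_=look("wrist",["nut_grip","lever_grip","foot_tip"],"w4.png")
np.save("w4.npy",np.array(c["cam_to_world"]))
o=get_obs();print(o["time"],o["tool_pos"],o["grip_width"],o["tcp_rot"])
E
```

```text
time: 13.58
tool_pos: [552.1, -66.4, 99.5]
tcp_rot: [3.141, -0.001, -0.358]
contact_force: [1.2, -4.5, -0.5]
grip_width: 9.7
time: 14.7
tool_pos: [543.6, -69.6, 214.2]
tcp_rot: [-3.141, 0.001, -0.002]
contact_force: [0.5, 0.7, 0.0]
grip_width: 45.9
wrist nut_grip 0.81 [558.2 -66.5  95.3]
wrist nut_grip 0.68 [496.9 -21.7  16. ]
wrist lever_grip 0.91 [ 5.607e+02 -1.000e-01  8.620e+01]
wrist lever_grip 0.3 [595.  -27.3  17.3]
14.9 [543.777387   -69.78355766 214.30591073] 46.065869721186935 [-3.14155057e+00  3.07581533e-04 -2.28546294e-03]
```

View pics/w4.png

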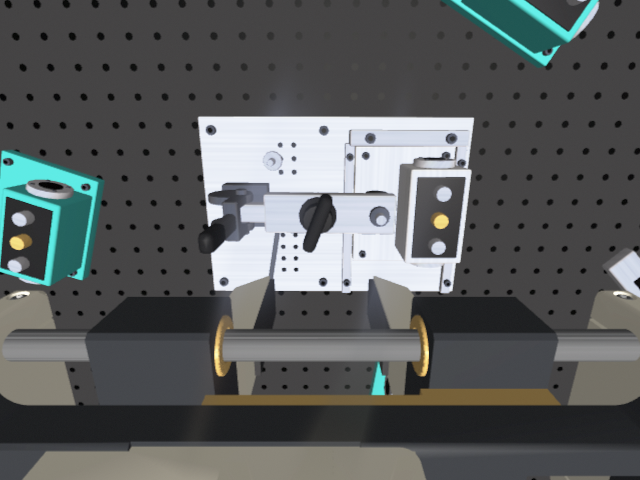

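```bash
python3 - <<'E'
from nutfit import *
c,i=load("w4"); t=plate(c,i,[(473,293-3),(212,291),(198.5,117),(474,118)]) if 0 else None
g=cv2.cvtColor(i,cv2.COLOR_BGR2GRAY)
P=[(198.5,117),(474,118.5),(453,292),(214,291)]
W=np.array([ray(c,*p,12)[:2] for p in P]); M=np.array([(80,190),(80,-62),(-95,-62),(-95,190)],float)
f=lambda t:((M@np.array([[np.cos(t[2]),np.sin(t[2])],[-np.sin(t[2]),np.cos(t[2])]])+t[:2])-W).ravel()
s=least_squares(f,[550,-142,0]);print(np.round(s.x,4),np.round(s.fun,1))
j=cv2.resize(i[110:300,190:490],None,fx=2.6,fy=2.6,interpolation=cv2.INTER_CUBIC); cv2.imwrite("pics/w4c.png",j)
E
```

```text
[ 5.507173e+02 -1.473184e+02 -8.600000e-03] [ 0.2  0.6  0.4 -0.8 -0.3  0.5 -0.3 -0.4]
```

View pics/w4c.png

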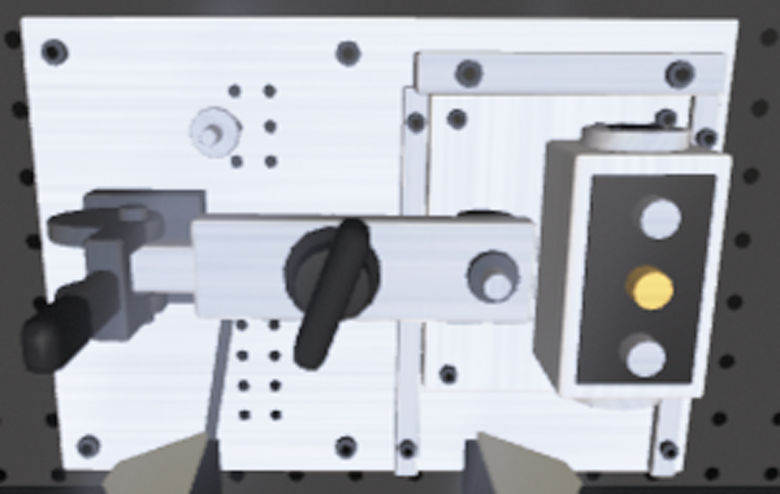

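The wing nut stands about 20° past the plate's x, so the reading is about 3.49. The box sits against the stop, and the hex key (220,370) and thumb screw (215,130) have not moved. Next comes the lever's arc.

```bash
python3 -m handwheel '[[[4,10,-20],[0,0,0]],[[4,14,-24],[0,0,0]],[[0,13,-25],[0,0,0]],[[0,0,0],[0,0,0]],[[0,0,0],[0,0,0]]]' 1; python3 - <<'E'
import numpy as np
yp=-1;pr=None
for k in range(0,16):
    p=k/15; f=.07+1.44*p; r=74
    y=yp+r*np.sin(f)-5*np.cos(f)-19; z=49+7*p+r*np.cos(f)+5*np.sin(f)+22
    print(k,round(y,1),round(z,1), '' if pr is None else (round(y-pr[0],1),round(z-pr[1],1))); pr=(y,z)
E
```

```text
time: 15.52
tool_pos: [552.4, -33.3, 146.4]
tcp_rot: [3.141, -0.001, -0.002]
contact_force: [0.9, 0.6, 0.5]
grip_width: 1.7
0 -19.8 145.2 
1 -12.7 145.3 (np.float64(7.1), np.float64(0.1))
2 -5.7 144.7 (np.float64(7.0), np.float64(-0.6))
3 1.2 143.5 (np.float64(6.9), np.float64(-1.2))
4 8.0 141.6 (np.float64(6.7), np.float64(-1.9))
5 14.4 139.0 (np.float64(6.5), np.float64(-2.5))
6 20.6 135.9 (np.float64(6.1), np.float64(-3.1))
7 26.3 132.2 (np.float64(5.8), np.float64(-3.7))
8 31.7 128.0 (np.float64(5.3), np.float64(-4.2))
9 36.5 123.2 (np.float64(4.9), np.float64(-4.7))
10 40.9 118.0 (np.float64(4.3), np.float64(-5.2))
11 44.6 112.5 (np.float64(3.8), np.float64(-5.6))
12 47.8 106.6 (np.float64(3.2), np.float64(-5.9))
13 50.4 100.4 (np.float64(2.6), np.float64(-6.2))
14 52.3 94.0 (np.float64(1.9), np.float64(-6.4))
15 53.6 87.5 (np.float64(1.2), np.float64(-6.5))
```

```bash
python3 -m handwheel '[[[0,6.5,0],[0,0,0]],[[0,6.5,0],[0,0,0]],[[0,7.1,0],[0,0,0]],[[0,7,-0.6],[0,0,0]],[[0,6.9,-1.2],[0,0,0]],[[0,6.7,-1.9],[0,0,0]],[[0,6.5,-2.5],[0,0,0]]]'; python3 -m handwheel '[[[0,6.1,-3.1],[0,0,0]],[[0,5.8,-3.7],[0,0,0]],[[0,5.3,-4.2],[0,0,0]]]'
```

```text
time: 16.4
tool_pos: [552.0, 14.8, 139.3]
tcp_rot: [3.141, -0.001, -0.002]
contact_force: [0.6, -2.8, 3.7]
grip_width: 0.4
time: 16.77
tool_pos: [551.8, 32.0, 128.0]
tcp_rot: [-3.142, -0.0, -0.002]
contact_force: [-1.2, -2.0, 5.3]
grip_width: 0.3
```

Contact is as expected, so I continue.

```bash
python3 -m handwheel '[[[0,4.9,-4.7],[0,0,0]],[[0,4.3,-5.2],[0,0,0]],[[0,3.8,-5.6],[0,0,0]],[[0,3.2,-5.9],[0,0,0]],[[0,2.6,-6.2],[0,0,0]]]'; python3 -m handwheel '[[[0,1.9,-4],[0,0,0]],[[0,1.2,-3],[0,0,0]]]';python3 -m handwheel '[[[0,0,-2],[0,0,0]],[[0,0,-2],[0,0,0]]]'
```

```text
time: 17.4
tool_pos: [552.0, 51.3, 100.8]
tcp_rot: [-3.141, -0.001, -0.002]
contact_force: [0.0, 1.5, 9.2]
grip_width: 0.3
time: 17.65
tool_pos: [552.0, 54.4, 93.7]
tcp_rot: [-3.141, -0.001, -0.002]
contact_force: [0.5, 1.5, 6.9]
grip_width: 0.3
time: 17.9
tool_pos: [552.0, 54.7, 89.8]
tcp_rot: [-3.14, -0.001, -0.002]
contact_force: [0.3, 3.4, 7.7]
grip_width: 0.4
```

```bash
python3 -m handwheel '[[[0,0,-1],[0,0,0]],[[0,0,-1],[0,0,0]]]';python3 -m handwheel '[[[0,0,-1],[0,0,0]],[[0,0,-1],[0,0,0]]]';python3 -m handwheel '[[[0,0,-0.5],[0,0,0]],[[0,0,0],[0,0,0]]]'
```

```text
time: 18.15
tool_pos: [552.0, 54.7, 87.8]
tcp_rot: [-3.14, -0.001, -0.002]
contact_force: [0.9, 3.9, 7.3]
grip_width: 0.5
time: 18.4
tool_pos: [552.0, 54.9, 85.9]
tcp_rot: [-3.14, -0.001, -0.002]
contact_force: [-0.2, 4.1, 7.4]
grip_width: 0.2
time: 18.65
tool_pos: [552.0, 54.9, 85.3]
tcp_rot: [-3.14, -0.001, -0.002]
contact_force: [0.4, 4.1, 6.5]
grip_width: 0.5
```

```bash
python3 -m handwheel '[[[0,0,-1],[0,0,0]],[[0,0,0],[0,0,0]]]';python3 -m handwheel '[[[0,0,-1],[0,0,0]],[[0,0,0],[0,0,0]]]';python3 -m handwheel '[[[0,0,-1],[0,0,0]],[[0,0,0],[0,0,0]]]'
```

```text
time: 18.9
tool_pos: [552.0, 54.9, 84.3]
tcp_rot: [-3.14, -0.001, -0.002]
contact_force: [0.9, 4.7, 7.6]
grip_width: 0.3
time: 19.15
tool_pos: [552.0, 55.0, 83.3]
tcp_rot: [-3.14, -0.001, -0.002]
contact_force: [0.4, 5.0, 6.8]
grip_width: 0.2
time: 19.4
tool_pos: [552.0, 55.0, 82.3]
tcp_rot: [-3.14, -0.001, -0.002]
contact_force: [-0.3, 5.0, 7.4]
grip_width: 0.7
```

```bash
python3 - <<'E'
from h import *
c,_=look("scene",["lever_grip","lever_pivot","nut_grip"],"s2.png")
u,v=map(int,proj(c,(552,20,70))); i=c["img"][:,:,::-1][v-60:v+60,u-80:u+80]
cv2.imwrite("pics/s2c.png",cv2.resize(i,None,fx=5,fy=5,interpolation=cv2.INTER_CUBIC)); print(u,v)
for p in [(552,55,60),(552,-1,56),(552,74,63)]: print(p,[ (a-b)*5 for a,b in zip(proj(c,p),(u-80,v-60))])
E
```

```text
scene lever_grip 0.6 [ 569.9 -174.    57.6]
scene lever_pivot 0.65 [566.5  18.8  64.8]
scene lever_pivot 0.65 [522.9 343.   21.1]
scene lever_pivot 0.5 [567.4 -69.   14.3]
scene nut_grip 0.82 [563.9 -72.   81.7]
318 235
(552, 55, 60) [np.float64(449.63152966928135), np.float64(278.5509691234162)]
(552, -1, 56) [np.float64(370.23205217109194), np.float64(351.9965589852808)]
(552, 74, 63) [np.float64(475.6541390417985), np.float64(251.58876097886804)]
```

View pics/s2c.png

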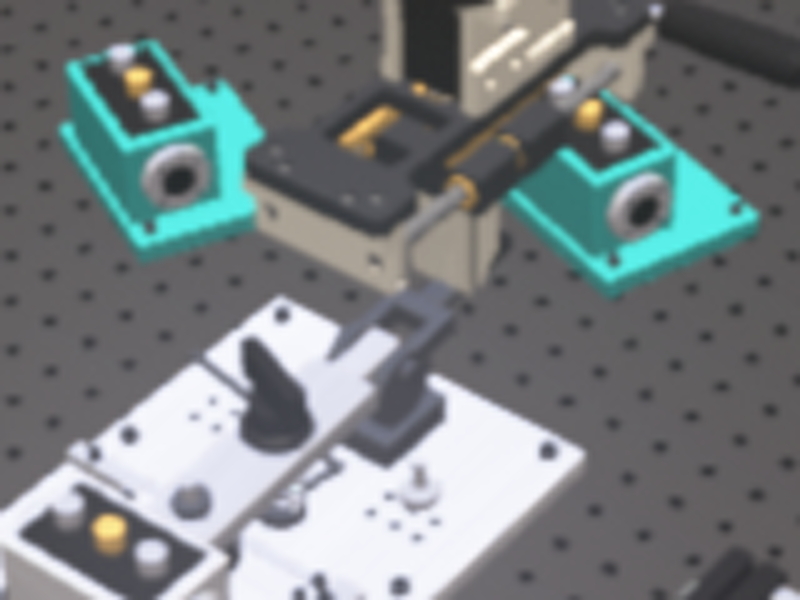

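```bash
for k in 1; do python3 -m handwheel '[[[0,0,-1],[0,0,0]],[[0,0,-1],[0,0,0]]]';python3 -m handwheel '[[[0,0,-1],[0,0,0]],[[0,0,0],[0,0,0]]]'; done; python3 -c "
from h import *
o=get_obs();print(o['tool_pos'],o['contact_force'],o['moment'])"
```

```text
time: 19.85
tool_pos: [552.0, 55.1, 80.4]
tcp_rot: [-3.14, -0.001, -0.002]
contact_force: [-0.5, 5.9, 7.7]
grip_width: 0.7
time: 20.1
tool_pos: [552.1, 55.1, 79.7]
tcp_rot: [-3.139, -0.001, -0.002]
contact_force: [-0.4, 4.6, 10.4]
grip_width: 0.4
[552.09200488  55.09041523  79.68189409] [-0.40890457  4.64056448 10.37700304] [0.93753634 0.2528726  0.04357356]
```

```bash
python3 -m handwheel '[[[0,0,-1],[0,0,0]],[[0,0,0],[0,0,0]]]';python3 -m handwheel '[[[0,0,-1],[0,0,0]],[[0,0,0],[0,0,0]]]'
```

```text
time: 20.35
tool_pos: [552.2, 55.1, 79.1]
tcp_rot: [-3.14, -0.002, -0.002]
contact_force: [-0.4, 5.1, 13.3]
grip_width: 0.5
time: 20.6
tool_pos: [552.4, 55.1, 78.6]
tcp_rot: [-3.139, -0.002, -0.002]
contact_force: [-1.7, 5.8, 16.1]
grip_width: 0.4
```

```bash
python3 -m handwheel '[[[0,0,-1.5],[0,0,0]],[[0,0,0],[0,0,0]],[[0,0,0],[0,0,0]]]'; python3 -m handwheel '[[[0,0,20],[0,0,0]],[[0,0,40],[0,0,0]],[[0,-35,40],[0,0,0]],[[-10,-35,40],[0,0,0]],[[0,0,0],[0,0,0]],[[0,0,0],[0,0,0]],[[0,0,0],[0,0,0]]]'
python3 - <<'E'
from h import *
c,_=look("wrist",["nut_grip","lever_grip"],"w5.png")
np.save("w5.npy",np.array(c["cam_to_world"]))
cv2.imwrite("pics/w5c.png",cv2.resize(c["img"][90:290,160:480,::-1],None,fx=2.5,fy=2.5,interpolation=cv2.INTER_CUBIC))
o=get_obs();print(o["time"],o["tool_pos"])
E
```

```text
time: 20.98
tool_pos: [552.6, 55.1, 77.6]
tcp_rot: [-3.14, -0.003, -0.002]
contact_force: [-3.8, 5.1, 19.1]
grip_width: 0.3
time: 21.85
tool_pos: [541.1, -15.5, 213.9]
tcp_rot: [-3.141, 0.003, -0.001]
contact_force: [0.2, -0.4, 0.1]
grip_width: 0.7
wrist nut_grip 0.75 [554.2 -65.4  90.2]
wrist nut_grip 0.68 [560.4 -53.2  12.7]
wrist lever_grip 0.93 [555.7  28.3  64. ]
22.0 [541.48896655 -15.79988637 214.55897004]
```

View pics/w5.png

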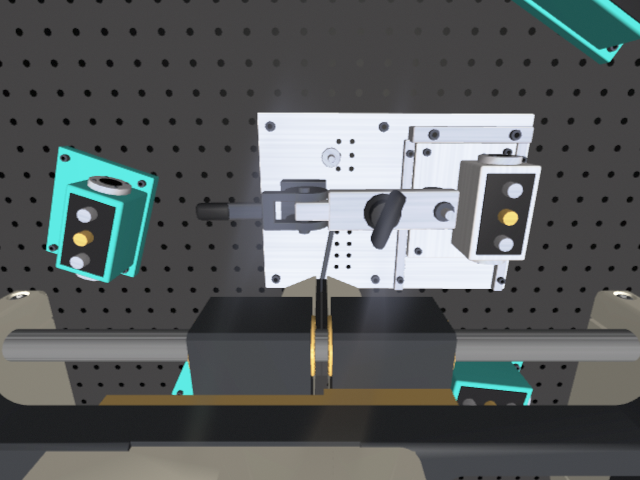

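The lever now points out along +y: pin near (300,208), tip at (196,211). The box, nut, hex key and thumb screw look right. I'll probe the lever's top height at two places to confirm it is fully down.

```bash
python3 -m handwheel '[[[3,30,-30],[0,0,0]],[[3,30,-45],[0,0,0]],[[3,30,-40],[0,0,0]],[[2,0,-9],[0,0,0]],[[0,0,-3],[0,0,0]],[[0,0,0],[0,0,0]]]'; python3 -m handwheel '[[[0,0,-3],[0,0,0]],[[0,0,0],[0,0,0]]]'; python3 -m handwheel '[[[0,0,-1],[0,0,0]],[[0,0,0],[0,0,0]]]'; python3 -m handwheel '[[[0,0,-1],[0,0,0]],[[0,0,0],[0,0,0]]]'
```

```text
time: 22.75
tool_pos: [553.6, 72.6, 89.7]
tcp_rot: [3.141, -0.002, -0.003]
contact_force: [-0.5, 0.0, 0.5]
grip_width: 0.5
time: 23.0
tool_pos: [553.0, 73.0, 86.2]
tcp_rot: [3.141, -0.001, -0.003]
contact_force: [0.2, -0.4, -0.8]
grip_width: 0.5
time: 23.25
tool_pos: [552.8, 73.4, 84.7]
tcp_rot: [3.142, -0.0, -0.002]
contact_force: [-0.1, -0.6, 0.0]
grip_width: 0.3
time: 23.5
tool_pos: [552.9, 73.5, 83.8]
tcp_rot: [3.141, -0.0, -0.002]
contact_force: [0.8, 0.5, 0.7]
grip_width: 0.5
```

```bash
python3 -m handwheel '[[[0,0,-2],[0,0,0]],[[0,0,0],[0,0,0]]]'; for k in 1; do python3 -m handwheel '[[[0,0,-1],[0,0,0]],[[0,0,0],[0,0,0]]]'; python3 -m handwheel '[[[0,0,-1],[0,0,0]],[[0,0,0],[0,0,0]]]'; python3 -m handwheel '[[[0,0,-1],[0,0,0]],[[0,0,0],[0,0,0]]]'; done | grep -E "pos|force"
```

```text
time: 23.75
tool_pos: [553.1, 73.5, 82.0]
tcp_rot: [3.141, -0.001, -0.002]
contact_force: [-0.4, -0.4, 5.2]
grip_width: 0.4
tool_pos: [553.3, 73.5, 81.4]
contact_force: [-1.4, 0.2, 7.2]
tool_pos: [553.4, 73.5, 80.7]
contact_force: [-1.7, 0.6, 9.4]
tool_pos: [553.5, 73.5, 80.0]
contact_force: [-2.9, 0.3, 11.5]
```

```bash
(python3 -m handwheel '[[[0,0,14],[0,0,0]],[[0,-17,0],[0,0,0]],[[0,-17,0],[0,0,0]],[[0,0,-6],[0,0,0]],[[0,0,0],[0,0,0]]]'; for r in 1; do python3 -m handwheel '[[[0,0,-1],[0,0,0]],[[0,0,0],[0,0,0]]]'; python3 -m handwheel '[[[0,0,-1],[0,0,0]],[[0,0,0],[0,0,0]]]'; python3 -m handwheel '[[[0,0,-1],[0,0,0]],[[0,0,0],[0,0,0]]]';python3 -m handwheel '[[[0,0,-1],[0,0,0]],[[0,0,0],[0,0,0]]]'; done) | grep -E "pos|force"
```

```text
tool_pos: [552.1, 39.1, 85.6]
contact_force: [0.1, -0.3, -0.5]
tool_pos: [552.7, 39.8, 85.5]
contact_force: [-0.4, -1.1, -0.5]
tool_pos: [552.8, 39.6, 84.6]
contact_force: [-0.7, -1.0, 0.0]
tool_pos: [552.7, 39.5, 83.6]
contact_force: [-0.7, 0.2, -0.5]
tool_pos: [552.7, 39.4, 82.6]
contact_force: [0.5, 1.4, -0.7]
```

```bash
(for r in 1; do python3 -m handwheel '[[[0,0,-1],[0,0,0]],[[0,0,0],[0,0,0]]]'; python3 -m handwheel '[[[0,0,-1],[0,0,0]],[[0,0,0],[0,0,0]]]'; python3 -m handwheel '[[[0,0,-1],[0,0,0]],[[0,0,0],[0,0,0]]]'; done) | grep -E "pos|force"
```

```text
tool_pos: [552.9, 39.5, 81.9]
contact_force: [-0.9, 0.2, 3.9]
tool_pos: [553.1, 39.5, 81.4]
contact_force: [-1.3, 0.5, 7.4]
tool_pos: [553.2, 39.5, 80.8]
contact_force: [-3.1, -0.2, 9.9]
```

```bash
python3 -m handwheel '[[[0,0,30],[0,0,0]],[[0,0,50],[0,0,0]],[[-10,-30,40],[0,0,0]],[[0,-30,10],[0,0,0]],[[0,0,0],[0,0,0]],[[0,0,0],[0,0,0]],[[0,0,0],[0,0,0]],[[0,0,0],[0,0,0]]]'
python3 - <<'E'
from nutfit import *
c,_=look("wrist",["hex_key","thumb_screw","lever_grip"],"w6.png")
t=np.array([551.2,-147.0,-0.0085]); o=(160,90)
j=cv2.resize(c["img"][90:290,160:480,::-1],None,fx=2.5,fy=2.5,interpolation=cv2.INTER_CUBIC)
dr=lambda P,col:cv2.polylines(j,[((np.array([proj(c,L2W(t,p)) for p in P])-o+.5)*2.5).astype(np.int32)],True,col,1)
dr([(55,45,24),(55,-45,24),(-55,-45,24),(-55,45,24)],(0,200,0))
dr([(80,190,12),(80,-62,12),(-95,-62,12),(-95,190,12)],(255,0,0))
cv2.imwrite("pics/w6c.png",j); print(get_obs()["time"])
E
```

```text
time: 27.88
tool_pos: [542.6, -19.8, 209.1]
tcp_rot: [-3.141, 0.001, -0.001]
contact_force: [-1.1, 0.3, -0.0]
grip_width: 0.9
wrist hex_key 0.7 [496.7 -23.4  18.8]
wrist thumb_screw 0.64 [598.  -23.8  19.6]
wrist lever_grip 0.7 [558.8  28.1  64.6]
28.075
```

View pics/w6c.png

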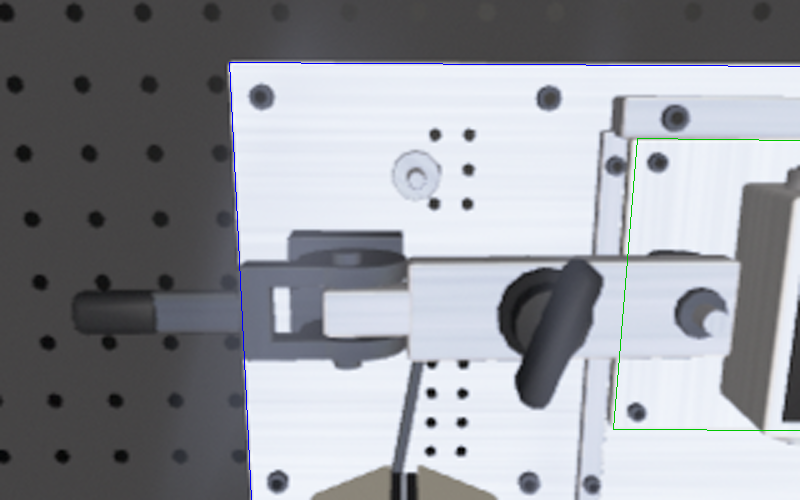

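The plate and home-flange outlines both match. The flange lies at the stop (row 138), the lever is level (75-245, 312), and the hex key and thumb screw have not moved.

```bash
python3 -c "
from plant import bot
print(bot.close_job())"
```

```text
the job is handed in; nothing more can be done
None
```

I did the job in the order asked and handed it in at about 28 s. No verdict came back, and I had no way to measure the clamp force.

- **Slit box:** I pushed it about 34 mm on its window disc until it stopped; the force rose to 18 N with no further travel. In the last picture its flange matches the home outline, at the stop.
- **Wing nut:** I turned it in one grip from about 0.85 to about 3.49, with the lever still up. That reading comes from the tool angle and the fitted plate angle; I did not see or feel the foot touch the flange.
- **Cam lever:** I swept it over with the closed fingertips and pressed it down until the resistance rose from a steady 7 N to 19 N.
    - **Firm on re-pressing:** the force climbed straight away when I pressed again at two places. The lever's top lies nearly level there, at about 60.5 mm.
    - **Disagreement:** I had expected the top at about 65 mm from the given dimensions. I put this down to geometry tolerance and a springy end stop, and took the lever as fully down.
- **Other things:** The hex key and thumb screw are where they were, and the robot touched none of the other things. The gripper was clear of everything at hand-in.

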